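# Clip two watchmaker's hand tools into the bench rack

### The job

Put the two loose hand tools away in the empty clip rack: press each one down sideways into a pair of spring clips, one tool to a place, until it snaps fully home in both clips, lying level with its grip centred between the rails. The pin vice is pushed half under the low grey shelf: draw it out by its end, lay it down on the green mat and let go, then take it again by its middle to clip it in. Leave the watch case, the loupe and the covered dish where they are.

Things in the scene. Friction and masses are not known exactly. Their poses are not given: they have to be found in the camera images.
- pinvice_mid (a point): Pin vice: octagonal aluminium grip 110 mm long, 16 mm across flats, butt at +x; round dark nose 10 mm across, 30 mm long, at -x. 50 to 100 g, balance point about 15 mm to the nose side. Point: middle of the grip, on its mid-line, 8 mm above what it lies on; x from nose to butt. Starts nose first in the shelf, lying on its floor, 43 to 58 mm of the butt sticking out, overhanging the bench.
- caseknife_mid (a point): Case knife: the same octagonal grip, 110 mm long, 16 mm across flats, with a flat steel blade 14 mm wide, 3 mm thick at its -x end (36 mm from grip to tip). 50 to 100 g. Point: middle of the grip, on its mid-line, 8 mm above what it lies on; x runs from blade to butt. Starts lying on the mat.
- mat: Fixed green bench mat, 330 mm (its x) by 280 mm (its y), 2 mm thick. Origin: centre of its underside, on the bench top.
- shelf: Fixed low grey shelf, a box open on one side: 130 mm deep (its y), 170 mm wide (x), 45 mm high; floor 6 mm thick, 32 mm clear inside height, side walls 8 mm. The open mouth is its +y side, 65 mm from the origin. Origin: centre of its underside, on the bench top. The pin vice's x is within 0.12 rad of the shelf's y.
- rack: Fixed clip rack: black base plate 120 mm (its x) by 190 mm (y), 8 mm thick; two aluminium rails along y at x = -40 and +40 mm, each with spring clips at y = -45 and +45 mm. A tool lies along the rack's x across both rails, in two clips of one y, either way round; between the rails 70 mm are free for the fingers, down to the base plate. Origin: centre of its underside, on the bench top.
- place0 (a point): Place at y = -45 mm of the rack: where the grip's middle lies when home, 34 mm above the bench; x along the tool. Each clip: two steel leaves, 10 mm wide, 51 mm high, 21 mm apart, flared at the top (takes 4 mm of side error), with lips inside. The grip meets the lips with its mid-line 48 mm up; some 10 to 15 N straight down at the middle springs both clips, and it snaps on to a rigid seat.
- place1 (a point): Place at y = +45 mm of the rack, otherwise the same as place0.
- watchcase: Bystander: loose steel watch case, an open ring 42 mm across with lugs, 10 mm high, lying on the mat. Origin: centre of its underside.
- loupe: Bystander: loose black eye loupe, 38 mm across, 30 mm high. Origin: centre of its underside.
- dish: Bystander: loose covered dish, grey with a clear knobbed cover, 52 mm across, 30 mm high. Origin: centre of its underside.
Things that resemble listed ones, but are neither listed nor needed, are in the scene too. Leave any red look-alike of the part that bears caseknife_mid alone.

How it is judged (in metres and radians):
On the way:
1. the pin vice, out from under the shelf, lies at rest on the green mat with the fingers off it (x of pinvice_mid in the frame of mat between -0.16 and 0.16 m and y of pinvice_mid in the frame of mat between -0.135 and 0.135 m and z of pinvice_mid in the frame of mat between 0.007 and 0.013 m and angle between pinvice_mid's own x axis and vertical between 1.45 and 1.69 rad and contact force between pinvice and the fingers below 0.05 N and linear speed of pinvice below 0.03 m/s), for 0.2 s.
At the end, for the whole second after the job is handed in: Both tools are clipped in the rack, one in each place and at rest: the middle of each grip within 12 mm along the tool, 4 mm sideways and 2.5 mm in height of its place, and the tool within 0.05 rad of the rack's x, either way round ((((x of pinvice_mid in the frame of place0 between -0.012 and 0.012 m and y of pinvice_mid in the frame of place0 between -0.004 and 0.004 m and z of pinvice_mid in the frame of place0 between -0.003 and 0.0025 m and angle between the x axis of pinvice_mid and the x axis of place0, either way round below 0.05 rad) and (x of caseknife_mid in the frame of place1 between -0.012 and 0.012 m and y of caseknife_mid in the frame of place1 between -0.004 and 0.004 m and z of caseknife_mid in the frame of place1 between -0.003 and 0.0025 m and angle between the x axis of caseknife_mid and the x axis of place1, either way round below 0.05 rad)) or ((x of pinvice_mid in the frame of place1 between -0.012 and 0.012 m and y of pinvice_mid in the frame of place1 between -0.004 and 0.004 m and z of pinvice_mid in the frame of place1 between -0.003 and 0.0025 m and angle between the x axis of pinvice_mid and the x axis of place1, either way round below 0.05 rad) and (x of caseknife_mid in the frame of place0 between -0.012 and 0.012 m and y of caseknife_mid in the frame of place0 between -0.004 and 0.004 m and z of caseknife_mid in the frame of place0 between -0.003 and 0.0025 m and angle between the x axis of caseknife_mid and the x axis of place0, either way round below 0.05 rad))) and linear speed of each of pinvice, caseknife below 0.02 m/s); the robot touches nothing.
It fails at once if the watch case is moved more than 20 mm (distance of watchcase from where it was at the start of the episode above 0.02 m).
It fails at once if the loupe is moved more than 20 mm (distance of loupe from where it was at the start of the episode above 0.02 m).
It fails at once if the covered dish is moved more than 20 mm (distance of dish from where it was at the start of the episode above 0.02 m).
It also fails if it takes over 72 s, if anything falls off the work surface, if the arm or the gripper's body presses on something with over 40 N, if the wrist force passes 120 N, or if a joint passes its speed limit or range.

### The arm

A 6-joint arm with a two-finger parallel gripper is mounted at the origin on the work surface. World frame = base frame: x ahead of the robot, y to its left, z up, the work surface at z = 0. Lengths are in mm, angles in degrees, forces in N, time in s.
With the tool pointing down it reaches from about 350 to 850 mm from the base axis. Payload 8.1 kg.
Tool frame: the origin (TCP) lies between the finger pads; the fingertips stand 17 mm ahead of it and the grasp point (between the pads) lies 2 mm behind it; z points along the fingers, y is the line along which they close (so a half turn about z gives the same grasp; the last joint's range is limited). The gripper opens to 85 mm and grips with 20 to 120 N. Pads are 22 mm wide; open, the fingers measure 114 mm over their backs; the gripper's body (76 mm by 85 mm) begins 54 mm behind the grasp point. The pads swing forward as they close: fully open they stand 13 mm farther back than shut.
Start: joints at [-73.476, 7.471, 85.268, -0, 87.261, -4.893], TCP at [219.113, -558.565, 248.292] pointing down, gripper open.
Joint ranges: [-169.43, 169.43], [-51.17, 129.36], [1.28, 143.12], [-76.62, 256.62], [0, 156.53], [-152.29, 152.29]. Speed limits (degrees/s): [136.94, 136.94, 159.86, 180, 180, 180].

### API

Orientations are given as [roll, pitch, yaw] about the fixed x, y, z axes, in that order (R = Rz(yaw) Ry(pitch) Rx(roll)).
In Python, from bench import sense, snapshot, hand_in, trace, place_of gives the robot as it stands.
- The arm moves only by the shell command python3 -m handwheel 'ROWS' [FORCE]. ROWS is JSON, a list of rows, each a list of 7 numbers: the opening, from -1 (shut) to 1 (fully open), then the shift along the tool's x, y, z in cm, then the turn, a rotation vector about the tool's x, y, z in rad. A call has 1 to 12 rows; each row shifts and turns the commanded pose from where the row before left it, along the tool's axes as they then stand; what a row does not reach is not made up. A row lasts 1/12 s, in which the tool goes at most 41.7 mm and 7.16 degrees, less where a joint would pass 70% of its speed; a pose out of reach is approached as far as the arm can. A call with a gripper value outside its range is refused whole. The fingers move at their own pace and stop on an object; FORCE is the grip in N (left out, the last holds). Time passes only in rows, so rows that do not move let the fingers close. It gives the time, the measured TCP pose, the force, the opening and the grip force at its end, in the units of the state.
- sense(): the state, without advancing time (a new reading comes with each control period).
- snapshot(name): name is "scene" or "top"; returns a dict with "image" (420x560x3 uint8, red, green, blue), "intrinsics" (3x3 intrinsics, pixels), "R" (3x3) and "t" (3): a world point X has camera coordinates R X + t. Camera axes: x right, y down, z forward; pixel columns grow to the right and rows downward; lengths in mm; the calibration is good to about 2 mm. A picture is of the moment at which its call begins. There is no depth.
- hand_in(): hands the job in; it is judged then, once.
Trained networks look in a picture, given as the dict that the camera call returned (one of the last four; its "shot" number tells which), for a name from the list of things; names that differ only in an ending like _2 or _b are one class to them, and where a whole thing is asked for, a point or a joint stands for the part that bears it (a point fixed in the world has none). Each returns a list of dicts, best first, with "conf" (0 to 1); they miss things now and then, are a little off and sometimes report something else, mostly with a low value. They report only what shows in the picture. A call takes as long as a camera call. They do not tell look-alikes from the thing itself.
- trace(picture, query): "pixels" (420x560 bool, what is visible of it).
- place_of(picture, query): "location" ([x, y, z] in mm, in world coordinates, good to about 4 mm: a listed point, or the origin of a listed thing).
The state is a dict: "time": time; "joint_pos": joint angles; "qd": joint speeds; "joint_efforts": joint torques, N m; "tool_pos": TCP position; "tcp_rot": TCP orientation; "ft_force": force on the tool from outside, world axes, zero at the start; "wrist_torque": the same for the moment, N m; "finger_gap": finger opening in mm; "grip_force": force on a finger pad.
Only numpy, scipy, OpenCV 4.12 (cv2) and the standard library are available. Lean on these libraries where they do the work, as an engineer would, in place of code of your own. Each camera call takes 0.05 s, during which the arm holds its last target. There are 200 camera calls.

## Working session

There is one attempt and no reset: what is moved stays moved. The work goes in short steps, Python scripts to look and compute and a shell command to move; the robot and the scene stay as the last step left them, time stands still between calls to the robot, and variables do not carry over. Pictures are saved under pics/ and viewed, at most 10 in all, crops included, and the job is handed in when it is done.

```bash
mkdir -p pics; ls; python3 - <<'E'
from bench import *
import cv2,numpy as np
for n in("scene","top"):
    p=snapshot(n); cv2.imwrite(f"pics/{n}0.png",p["image"][...,::-1]); print(n,p["intrinsics"],p["R"],p["t"])
    for q in["pinvice_mid","caseknife_mid","mat","shelf","rack","place0","place1","watchcase","loupe","dish"]:
        print(q,[(np.round(d["location"],0).tolist(),round(d["conf"],2)) for d in place_of(p,q)][:3])
s=sense();print(s)
E
```

```text
pics
scene [[435.6321701    0.         285.04479637]
 [  0.         435.6321701  209.37431918]
 [  0.           0.           1.        ]] [[-0.85165867  0.52404015  0.00770945]
 [ 0.27918996  0.46608434 -0.83953461]
 [-0.4435431  -0.71284452 -0.54325152]] [ 436.35616628  -86.52509166 1251.42180081]
pinvice_mid [([564.0, -246.0, 14.0], 0.53)]
caseknife_mid [([538.0, -59.0, 12.0], 0.82), ([300.0, 185.0, 4.0], 0.81), ([318.0, -374.0, 8.0], 0.56)]
mat [([508.0, -39.0, 1.0], 0.71), ([554.0, 348.0, 35.0], 0.19)]
shelf [([543.0, -302.0, -2.0], 0.84)]
rack [([551.0, 303.0, -4.0], 0.63)]
place0 [([556.0, 345.0, 36.0], 0.77), ([546.0, 257.0, 34.0], 0.69)]
place1 [([556.0, 345.0, 36.0], 0.77), ([546.0, 257.0, 34.0], 0.69)]
watchcase []
loupe [([708.0, 103.0, 5.0], 0.64)]
dish [([720.0, -69.0, -2.0], 0.87)]
top [[428.99033304   0.         280.64718681]
 [  0.         428.99033304 209.69414528]
 [  0.           0.           1.        ]] [[ 0.02203273 -0.99972069 -0.0085498 ]
 [-0.98303908 -0.0201061  -0.18229072]
 [ 0.1820679   0.01242115 -0.9832075 ]] [ -13.82833531  489.98603925 1115.58585308]

[... 668 characters left out ...]
0], 0.83)]
{'time': 1.1, 'joint_pos': array([-7.34769247e+01,  7.46958477e+00,  8.52679261e+01, -7.10120052e-05,
        8.72624087e+01, -4.89386142e+00]), 'qd': array([ 0.03436531,  0.04068677, -0.08881819,  0.01524334, -0.01937542,
       -0.10058273]), 'joint_efforts': array([-2.12127023e-03, -5.69348752e+01, -5.00863087e+01, -3.59103460e-04,
        1.55909576e-03, -3.29130762e-05]), 'tool_pos': array([ 219.10330711, -558.56224177,  248.30751118]), 'tcp_rot': array([1.79999926e+02, 7.75310708e-05, 2.14169401e+01]), 'ft_force': array([-0.47080877, -0.29491274, -0.10448515]), 'wrist_torque': array([-0.02882252, -0.04337081, -0.02121976]), 'grip_force': 0.0, 'finger_gap': 85.66289793876633}
```

```bash
python3 -c "
import cv2
a=cv2.imread('pics/top0.png');cv2.imwrite('pics/top0b.png',cv2.resize(a,(800,600)))
b=cv2.imread('pics/scene0.png');cv2.imwrite('pics/sc0b.png',cv2.resize(b,(800,600)))"
```

```text
(no output)
```

View pics/top0b.png

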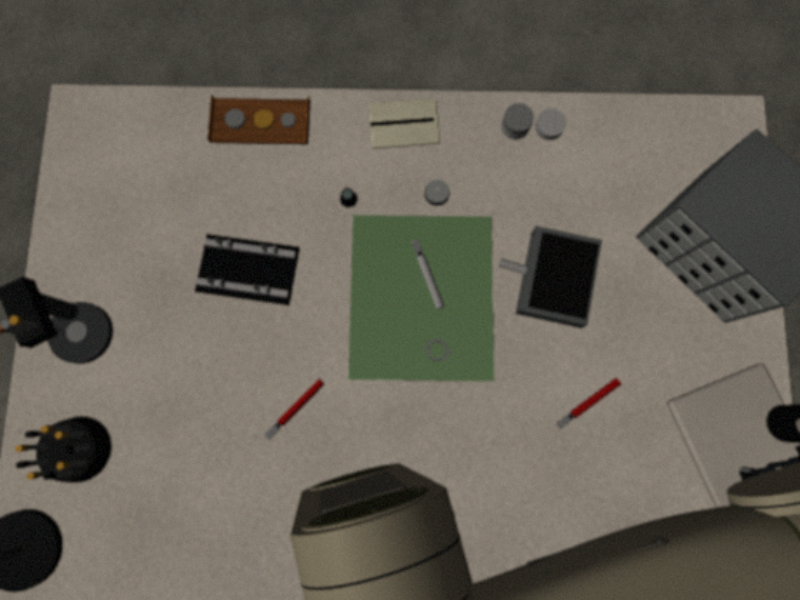

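View pics/sc0b.png

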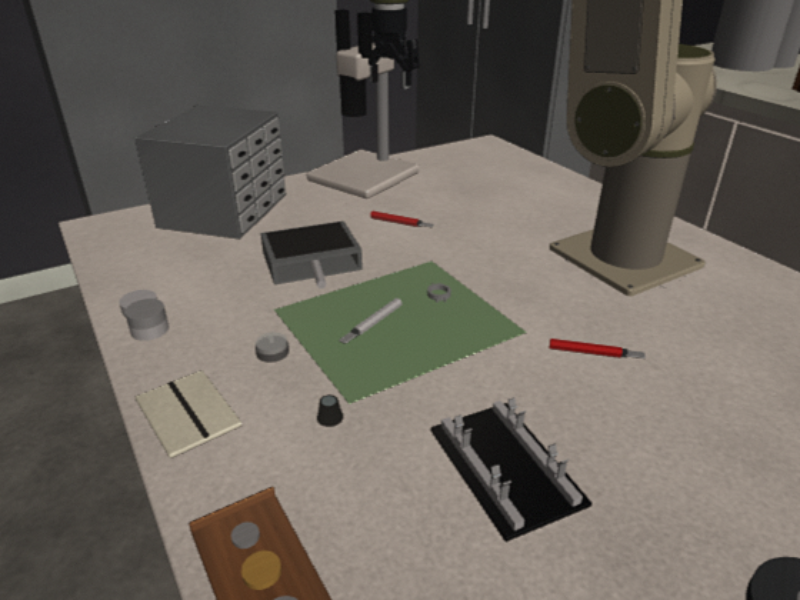

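The three knife-like objects in the top view (800x600) are silver on the mat at (428,272), red at (300,405) and red at (592,400). The silver one fits: it has an aluminium grip and lies on the mat. The pin vice butt shows at (512,266) at the shelf mouth. The rack is at (248,268).

```bash
cat > h.py <<'E'
from bench import *
import cv2,numpy as np
def back(p,uv,z):
    uv=np.atleast_2d(np.asarray(uv,float)); K,R,t=map(np.asarray,(p["intrinsics"],p["R"],p["t"]))
    d=np.c_[uv,np.ones(len(uv))]@np.linalg.inv(K).T@R; c=-R.T@t
    return (c+d*((z-c[2])/d[:,2])[:,None])[:,:2]
def proj(p,X):
    K,R,t=map(np.asarray,(p["intrinsics"],p["R"],p["t"])); x=(np.atleast_2d(X)@R.T+t)@K.T
    return x[:,:2]/x[:,2:]
def mask_xy(p,m,z):
    v,u=np.nonzero(m); return back(p,np.c_[u,v],z)
def axis(P):
    c=P.mean(0); d=np.linalg.svd(P-c,full_matrices=False)[2][0]; s=(P-c)@d
    return c,d,s.min(),s.max()
def rectify(p,c,half,z,ppm=4):
    q=np.array([[c[0]+half,c[1]+half],[c[0]+half,c[1]-half],[c[0]-half,c[1]-half],[c[0]-half,c[1]+half]])
    n=int(2*half*ppm); H=cv2.getPerspectiveTransform(proj(p,np.c_[q,np.full(4,z)]).astype(np.float32),np.float32([[0,0],[n,0],[n,n],[0,n]]))
    return cv2.warpPerspective(p["image"],H,(n,n),flags=cv2.INTER_CUBIC)
E
python3 - <<'E'
from h import *
ims=[]
for n in("top","scene"):
    p=snapshot(n)
    for q,z,g in(("caseknife_mid",10,(537,-58)),("pinvice_mid",14,(563,-246)),("rack",8,(554,305)),("shelf",45,(545,-303)),("mat",2,(507,-41))):
        for d in trace(p,q)[:5]:
            m=d["pixels"]; P=mask_xy(p,m,z); 
            if len(P)<10 or np.hypot(*(np.median(P,0)-g))>60: continue
            c,a,lo,hi=axis(P); r=cv2.minAreaRect(P.astype(np.float32))
            print(n,q,round(d["conf"],2),len(P),"c",c.round(1),"ang",np.degrees(np.arctan2(a[1],a[0])).round(1),"ends",(c+a*lo).round(1),(c+a*hi).round(1),"rect",np.round(r[0],1),np.round(r[1],1),round(r[2],1))
    if n=="top":
        ims=[cv2.resize(rectify(p,c,h,z,3),(400,400)) for c,h,z in(((537,-58),85,10),((563,-255),85,14))]
cv2.imwrite("pics/crop1.png",np.hstack(ims)[...,::-1])
E
```

```text
top caseknife_mid 0.55 300 c [547.  -54.2] ang -158.2 ends [618.9 -25.5] [483.3 -79.7] rect [551.4 -53.2] [146.   19.1] 21.0
top pinvice_mid 0.44 138 c [ 568.2 -221.3] ang -107.5 ends [ 576.5 -195.2] [ 560.3 -246.3] rect [ 568.5 -220.8] [53.6 21.1] 72.1
top rack 0.9 2813 c [552.8 303.1] ang -97.9 ends [566.3 399.6] [539.5 206.8] rect [553.7 302.7] [194.  124.5] 83.0
top shelf 0.82 3179 c [ 541.3 -302.1] ang 166.4 ends [ 632.5 -324.2] [ 455.1 -281.2] rect [ 543.4 -301.4] [137.3 180.3] 78.2
top mat 0.84 11173 c [503.5 -41.2] ang 179.7 ends [674. -42.] [341.2 -40.5] rect [508.3 -41.6] [331.2 280.3] 0.5
scene caseknife_mid 0.56 352 c [551.  -50.6] ang 22.0 ends [476.5 -80.7] [620.  -22.6] rect [548.5 -52.3] [154.9  26.6] 22.6
scene caseknife_mid 0.4 9072 c [527.1 -13.8] ang 1.2 ends [347.8 -17.4] [678.9 -10.7] rect [514.2 -29. ] [329.2 283.6] 0.4
scene pinvice_mid 0.71 116 c [ 563.4 -234.6] ang 74.1 ends [ 550.1 -281.2] [ 577.1 -186.3] rect [ 564.1 -233.9] [98.6 18. ] 73.3
scene rack 0.61 5798 c [558.  315.9] ang 79.9 ends [538.4 205.7] [574.1 406.1] rect [549.6 306.8] [199.2 136. ] 82.4
scene shelf 0.59 2358 c [ 561.6 -264.7] ang 63.9 ends [ 508.2 -373.8] [ 613.  -159.7] rect [ 557.  -268.8] [214.  181.9] 78.5
scene mat 0.72 9185 c [520.3 -23.1] ang -0.7 ends [338.6 -20.8] [677.1 -25. ] rect [508.1 -39.5] [335. 290.] 1.0
```

View pics/crop1.png

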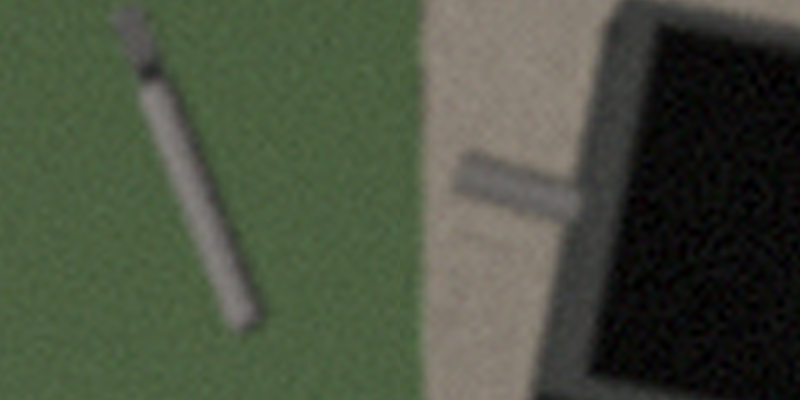

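The crop confirms the silver knife on the mat: grip end at (148,82) and butt at (243,325), which gives a 111 mm grip with its middle near (536,-57) at 21.4°. The pin vice butt is at (575,-195) and its axis is about 74°. I'll move over the knife and measure the rack in the same turn.

```bash
python3 -m handwheel '[[0.2,3,-2.2,0,0,0,0],[0.2,3,-2.2,0,0,0,0],[0.2,3,-2.2,0,0,0,0],[0.2,3,-2.2,0,0,0,0],[0.2,3,-2.2,0,0,0,0],[0.2,3,-2.2,0,0,0,0],[0.2,3,-2.2,0,0,0,0],[0.2,3,-2.2,0,0,0,0]]' 100
python3 -m handwheel '[[0.2,3,-2.2,0,0,0,0],[0.2,3,-2.2,0,0,0,0],[0.2,3,-2.2,0,0,0,0],[0.2,3,-2.2,0,0,0,0],[0.2,3,-2.2,0,0,0,0],[0.2,3,-2.2,0,0,0,0],[0.2,3,-2.2,0,0,0,0],[0.2,2.8,-2.2,0,0,0,0],[0.2,0,0,0,0,0,0],[0.2,0,0,0,0,0,0]]'
python3 - <<'E'
from h import *
p=snapshot("top"); ims=[cv2.resize(rectify(p,(553,303),105,z,2),(400,400)) for z in(8,51)]
cv2.imwrite("pics/rack.png",np.hstack(ims)[...,::-1])
for i in range(2):
  for n in("top","scene"):
    p=snapshot(n)
    print(n,[(np.round(d["location"],1).tolist(),round(d["conf"],2)) for d in place_of(p,"place0")][:2],[(np.round(d["location"],1).tolist(),round(d["conf"],2)) for d in place_of(p,"caseknife_mid")])
E
```

```text
time: 2.37
tool_pos: [378.9, -305.5, 248.5]
tcp_rot: [180.0, -0.0, 21.4]
ft_force: [-0.0, -1.3, 0.7]
finger_gap: 51.6
grip_force: 0.0
time: 3.2
tool_pos: [536.1, -54.5, 248.1]
tcp_rot: [-180.0, 0.0, 21.6]
ft_force: [-0.3, -0.8, -0.3]
finger_gap: 51.3
grip_force: 0.0
top [([559.1, 348.5, 31.1], 0.85), ([545.7, 261.3, 34.2], 0.62)] [([313.4, -376.5, 6.9], 0.83), ([538.8, -58.9, 9.9], 0.75), ([299.5, 189.6, 3.8], 0.63)]
scene [([549.1, 258.0, 36.9], 0.8), ([554.9, 345.0, 33.7], 0.65)] [([302.2, 184.0, 5.2], 0.71), ([537.5, -56.7, 10.4], 0.56), ([319.5, -374.0, 11.9], 0.51)]
top [([561.3, 348.7, 33.9], 0.6), ([544.8, 256.3, 31.8], 0.55)] [([534.6, -59.8, 8.5], 0.67), ([298.7, 184.5, 3.7], 0.64), ([314.9, -372.8, 9.0], 0.63), ([557.2, 350.0, 36.7], 0.31)]
scene [([548.6, 255.4, 31.6], 0.96), ([557.6, 347.4, 35.0], 0.9)] [([300.6, 187.0, 5.6], 0.8), ([319.7, -375.0, 8.2], 0.72), ([537.7, -58.1, 9.3], 0.71)]
```

View pics/rack.png

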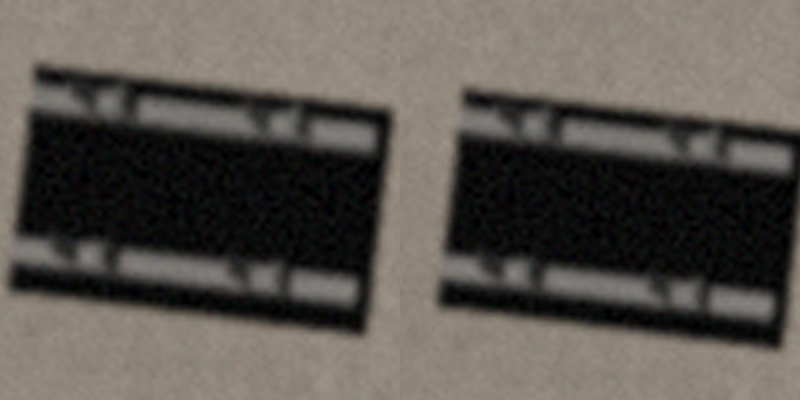

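The rack plate corners are at (37,66), (392,110), (363,332) and (10,289) in the left panel. They give a centre of (553.4,302.8) and a yaw of -7.0°, and the plate measures 188x118 mm, as it should. That puts place1 at about (558.5,347.6) and place0 at about (547.6,257.9). Next I descend on the knife.

```bash
python3 -m handwheel '[[0.2,-0.07,0.3,3.5,0,0,0],[0.2,0,0,3.5,0,0,0],[0.2,0,0,3.5,0,0,0],[0.2,0,0,3.5,0,0,0],[0.2,0,0,3.5,0,0,0],[0.2,0,0,3,0,0,0],[0.2,0,0,1.6,0,0,0],[0.2,0,0,0.65,0,0,0],[0.2,0,0,0,0,0,0],[0.2,0,0,0,0,0,0]]' 100
python3 -m handwheel '[[-1,0,0,0,0,0,0],[-1,0,0,0,0,0,0],[-1,0,0,0,0,0,0],[-1,0,0,0,0,0,0],[-1,0,0,0,0,0,0],[-1,0,0,0,0,0,0],[-1,0,0,0,0,0,0],[-1,0,0,0,0,0,0]]' 100
```

```text
time: 4.68
tool_pos: [536.6, -59.5, 21.6]
tcp_rot: [180.0, -0.0, 21.4]
ft_force: [0.4, -0.4, 1.0]
finger_gap: 51.6
grip_force: 0.0
time: 5.35
tool_pos: [537.4, -59.7, 22.9]
tcp_rot: [179.9, -0.1, 21.4]
ft_force: [-1.8, 0.3, 8.7]
finger_gap: 12.7
grip_force: 98.2
```

```bash
python3 - <<'E'
from h import *
p=snapshot("scene"); u=proj(p,[[537,-59,15]])[0].astype(int); print(u)
a=p["image"][u[1]-60:u[1]+45,u[0]-70:u[0]+70]
cv2.imwrite("pics/grip1.png",cv2.resize(a,None,fx=5,fy=5,interpolation=2)[...,::-1]); print(sense()["finger_gap"],sense()["ft_force"],sense()["tool_pos"],sense()["wrist_torque"])
E
```

```text
[263 219]
12.77285518555036 [-2.22379058 -0.08628456  8.03780368] [537.40179099 -59.64965493  22.85415491] [0.04417474 0.40129146 0.05045847]
```

View pics/grip1.png

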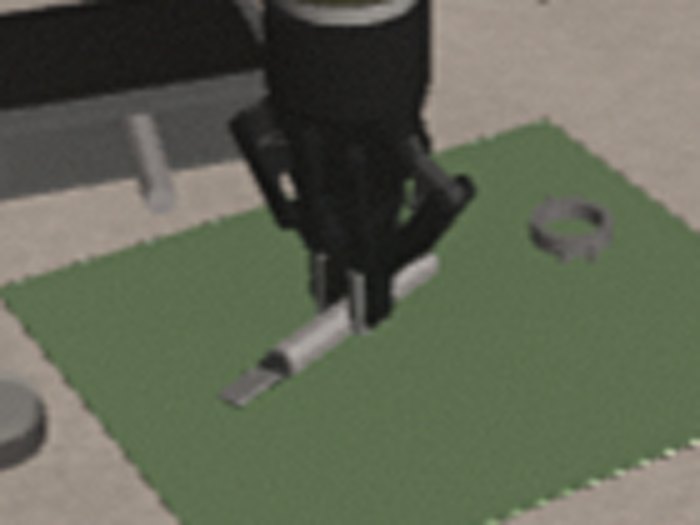

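The grip looks sound, with the knife flat between the pads. The 8 N upward is probably the tips on the mat. I lift, turn to the rack yaw and go over place1.

```bash
python3 -m handwheel '[[-1,0,0,-2,0,0,0],[-1,0,0,-3,0,0,0],[-1,0,0,-3,0,0,0],[-1,0,0,0,0,0,0.0992],[-1,0,0,0,0,0,0.0992],[-1,0,0,0,0,0,0.0992],[-1,0,0,0,0,0,0.0992],[-1,0,0,0,0,0,0.0992]]'
python3 -m handwheel '[[-1,-0.24,-3.39,0,0,0,0],[-1,-0.24,-3.39,0,0,0,0],[-1,-0.24,-3.39,0,0,0,0],[-1,-0.24,-3.39,0,0,0,0],[-1,-0.24,-3.39,0,0,0,0],[-1,-0.24,-3.39,0,0,0,0],[-1,-0.24,-3.39,0,0,0,0],[-1,-0.24,-3.39,0,0,0,0],[-1,-0.24,-3.39,0,0,0,0],[-1,-0.24,-3.39,0,0,0,0],[-1,-0.24,-3.39,0,0,0,0],[-1,-0.24,-3.39,0,0,0,0]]'
python3 -m handwheel '[[-1,0,0,0,0,0,0],[-1,0,0,0,0,0,0],[-1,0,0,0,0,0,0]]'
python3 - <<'E'
from h import *
from scipy.optimize import least_squares
s=sense();print(s["tool_pos"],s["ft_force"])
for n in("top","scene"):
    p=snapshot(n); 
    print(n,[(np.round(d["location"],1).tolist(),round(d["conf"],2)) for d in place_of(p,"caseknife_mid")][:3])
    u=proj(p,[[558,347,75]])[0].astype(int)
    cv2.imwrite(f"pics/h_{n}.png",cv2.resize(p["image"][max(0,u[1]-50):u[1]+50,max(0,u[0]-65):u[0]+65],None,fx=4,fy=4,interpolation=2)[...,::-1])
a=[cv2.resize(cv2.imread(f"pics/h_{n}.png"),(400,320)) for n in("top","scene")]
cv2.imwrite("pics/h1.png",np.hstack(a))
E
```

```text
time: 6.07
tool_pos: [536.4, -59.4, 101.7]
tcp_rot: [180.0, -0.1, -7.3]
ft_force: [-1.0, 0.2, -1.3]
finger_gap: 12.2
grip_force: 98.5
time: 7.07
tool_pos: [557.0, 349.8, 101.6]
tcp_rot: [-180.0, -0.1, -7.0]
ft_force: [1.2, -0.0, -0.6]
finger_gap: 12.7
grip_force: 98.5
time: 7.32
tool_pos: [556.9, 347.7, 100.9]
tcp_rot: [180.0, -0.0, -7.0]
ft_force: [-0.0, -0.8, -1.3]
finger_gap: 12.8
grip_force: 98.5
[556.92813706 347.73809151 100.91975521] [-0.00375646 -0.79228471 -1.25459478]
top [([314.4, -372.8, 7.1], 0.9), ([295.4, 184.8, 4.0], 0.76)]
scene [([558.4, 347.3, 90.2], 0.78), ([319.7, -374.3, 11.8], 0.77), ([301.5, 186.4, 6.9], 0.51)]
```

View pics/h1.png

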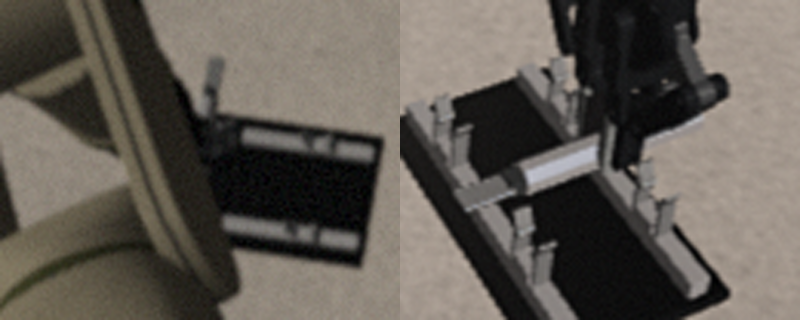

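The knife is held level over the place1 clips. I descend, slowly once near the lips.

```bash
python3 -m handwheel '[[-1,0.1,0,2,0,0,0],[-1,0,0,1.2,0,0,0],[-1,0,0,0.5,0,0,0],[-1,0,0,0.3,0,0,0],[-1,0,0,0,0,0,0]]'
python3 -m handwheel '[[-1,0,0,0.3,0,0,0],[-1,0,0,0.3,0,0,0],[-1,0,0,0.2,0,0,0],[-1,0,0,0,0,0,0]]'
python3 -m handwheel '[[-1,0,0,0.2,0,0,0],[-1,0,0,0.2,0,0,0],[-1,0,0,0,0,0,0]]'
```

```text
time: 7.93
tool_pos: [557.9, 347.9, 60.5]
tcp_rot: [-180.0, 0.0, -7.0]
ft_force: [0.0, 3.0, 1.3]
finger_gap: 12.4
grip_force: 101.3
time: 8.27
tool_pos: [557.9, 347.8, 52.5]
tcp_rot: [180.0, 0.0, -7.0]
ft_force: [0.5, 4.0, -0.1]
finger_gap: 12.6
grip_force: 100.1
time: 8.52
tool_pos: [557.4, 347.7, 47.8]
tcp_rot: [180.0, 0.1, -7.0]
ft_force: [0.5, 4.8, -3.1]
finger_gap: 12.7
grip_force: 100.5
```

```bash
python3 -m handwheel '[[-1,0,-0.08,0.1,0,0,0],[-1,0,0,0.1,0,0,0],[-1,0,0,0,0,0,0]]'
python3 -m handwheel '[[-1,0,0,0.1,0,0,0],[-1,0,0,0.1,0,0,0],[-1,0,0,0,0,0,0]]'
python3 - <<'E'
from h import *
p=snapshot("scene");print([(np.round(d["location"],1).tolist(),round(d["conf"],2)) for d in place_of(p,"caseknife_mid")][:3])
E
```

```text
time: 8.77
tool_pos: [558.3, 348.6, 47.0]
tcp_rot: [180.0, -0.0, -7.0]
ft_force: [-0.2, 2.4, 0.3]
finger_gap: 12.9
grip_force: 101.4
time: 9.02
tool_pos: [559.7, 348.8, 46.8]
tcp_rot: [-179.9, -0.2, -7.0]
ft_force: [-0.0, 0.3, 8.7]
finger_gap: 12.8
grip_force: 102.6
[([561.0, 350.5, 34.0], 0.8), ([299.9, 184.3, 8.2], 0.68), ([315.5, -373.6, 8.6], 0.53)]
```

```bash
python3 -m handwheel '[[-1,0,0,0.1,0,0,0],[-1,0,0,0.1,0,0,0],[-1,0,0,0,0,0,0]]'
python3 -m handwheel '[[-1,0,0,0.1,0,0,0],[-1,0,0,0.1,0,0,0],[-1,0,0,0,0,0,0]]'
```

```text
time: 9.37
tool_pos: [561.1, 349.1, 46.7]
tcp_rot: [-179.9, -0.3, -7.0]
ft_force: [-0.1, -1.7, 17.2]
finger_gap: 12.2
grip_force: 103.1
time: 9.62
tool_pos: [561.5, 349.3, 46.6]
tcp_rot: [-179.8, -0.4, -7.0]
ft_force: [-5.4, -5.0, 28.2]
finger_gap: 12.5
grip_force: 104.1
```

The knife is on the rigid seat. I release, lift and check.

```bash
python3 -m handwheel '[[-1,0,0,-0.6,0,0,0],[-0.2,0,0,0,0,0,0],[-0.2,0,0,0,0,0,0],[-0.2,0,0,0,0,0,0],[-0.2,0,0,0,0,0,0],[-0.2,0,0,-1,0,0,0],[-0.2,0,0,-3,0,0,0],[-0.2,0,0,-4,0,0,0],[-0.2,0,0,-4,0,0,0],[-0.2,0,4,0,0,0,0],[-0.2,0,4,0,0,0,0],[-0.2,0,4,0,0,0,0]]'
python3 -m handwheel '[[-0.2,0,4,0,0,0,0],[-0.2,0,4,0,0,0,0],[-0.2,0,4,0,0,0,0],[-0.2,0,4,0,0,0,0],[-0.2,0,0,0,0,0,0],[-0.2,0,0,0,0,0,0]]'
python3 - <<'E'
from h import *
L=[]
for n in("top","scene"):
    p=snapshot(n); 
    print(n,[(np.round(d["location"],1).tolist(),round(d["conf"],2)) for d in place_of(p,"caseknife_mid")][:3],[(np.round(d["location"],1).tolist(),round(d["conf"],2)) for d in place_of(p,"pinvice_mid")][:3])
    u=proj(p,[[558,320,34]])[0].astype(int)
    L.append(cv2.resize(p["image"][u[1]-45:u[1]+45,max(0,u[0]-60):u[0]+60],(400,300),interpolation=2))
cv2.imwrite("pics/k1.png",np.hstack(L)[...,::-1])
E
```

```text
time: 10.62
tool_pos: [543.7, 228.9, 168.7]
tcp_rot: [-179.9, -0.1, -6.9]
ft_force: [0.3, -0.8, 0.1]
finger_gap: 34.4
grip_force: 0.0
time: 11.12
tool_pos: [523.9, 68.5, 167.5]
tcp_rot: [180.0, -0.0, -7.2]
ft_force: [0.3, 1.2, -0.2]
finger_gap: 34.1
grip_force: 0.0
top [([314.2, -374.7, 5.1], 0.87), ([560.0, 349.3, 33.7], 0.64)] [([563.1, -247.0, 12.0], 0.5)]
scene [([563.1, 351.8, 34.9], 0.88), ([316.5, -376.7, 7.2], 0.69)] [([561.2, -249.8, 16.1], 0.64)]
```

View pics/k1.png

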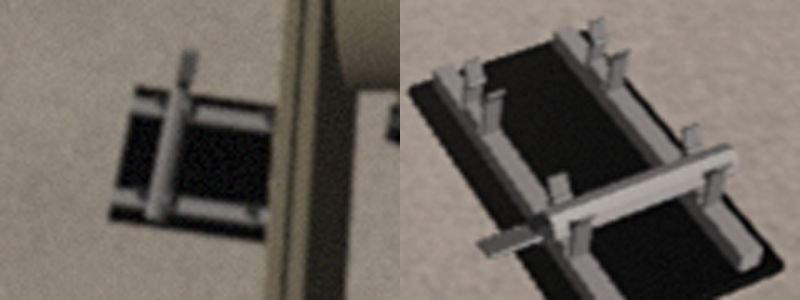

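The knife sits in both place1 clips, level and about 2 mm off along its length. Next is the pin vice butt, with the fingers centred at about (570.3,-213.3) and yaw 74.5°.

```bash
python3 -m handwheel '[[-0.2,1,3.43,0,0,0,0],[-0.2,1,3.43,0,0,0,0],[-0.2,1,3.43,0,0,0,0],[-0.2,1,3.43,0,0,0,0],[-0.2,1,3.43,0,0,0,0],[-0.2,1,3.43,0,0,0,0],[-0.2,1,3.43,0,0,0,0],[-0.2,1,3.43,0,0,0,0]]'
python3 -m handwheel '[[-0.2,0,0,0,0,0,-0.1185],[-0.2,0,0,0,0,0,-0.1185],[-0.2,0,0,0,0,0,-0.1185],[-0.2,0,0,0,0,0,-0.1185],[-0.2,0,0,0,0,0,-0.1185],[-0.2,0,0,0,0,0,-0.1185],[-0.2,0,0,0,0,0,-0.1185],[-0.2,0,0,0,0,0,-0.1185],[-0.2,0,0,0,0,0,-0.1185],[-0.2,0,0,0,0,0,-0.1185],[-0.2,0,0,0,0,0,-0.1185],[-0.2,0,0,0,0,0,-0.1185]]'
python3 -m handwheel '[[-0.2,0,0,3,0,0,0],[-0.2,0,0,3,0,0,0],[-0.2,0,0,3,0,0,0],[-0.2,0,0,0,0,0,0],[-0.2,0,0,0,0,0,0]]'
```

```text
time: 12.08
tool_pos: [570.5, -212.2, 166.6]
tcp_rot: [-180.0, 0.0, -6.9]
ft_force: [1.0, 0.4, 0.3]
finger_gap: 34.3
grip_force: 0.0
time: 13.08
tool_pos: [570.4, -210.3, 166.5]
tcp_rot: [-180.0, -0.0, 74.9]
ft_force: [0.3, -0.2, -0.1]
finger_gap: 34.3
grip_force: 0.0
time: 13.5
tool_pos: [568.5, -209.8, 74.7]
tcp_rot: [-179.7, -0.1, 74.5]
ft_force: [0.2, 0.0, 0.4]
finger_gap: 34.1
grip_force: 0.0
```

```bash
python3 -m handwheel '[[-0.2,-0.25,0.25,2,0,0,0],[-0.2,0,0,2,0,0,0],[-0.2,0,0,0.95,0,0,0],[-0.2,0,0,0,0,0,0],[-0.2,0,0,0,0,0,0]]'
python3 -m handwheel '[[-1,0,0,0,0,0,0],[-1,0,0,0,0,0,0],[-1,0,0,0,0,0,0],[-1,0,0,0,0,0,0],[-1,0,0,0,0,0,0],[-1,0,0,0,0,0,0]]' 100
```

```text
time: 13.92
tool_pos: [572.3, -214.5, 28.6]
tcp_rot: [180.0, 0.0, 74.5]
ft_force: [0.3, -0.2, 0.1]
finger_gap: 34.3
grip_force: 0.0
time: 14.42
tool_pos: [573.1, -215.0, 29.1]
tcp_rot: [179.8, 0.0, 74.5]
ft_force: [0.3, 1.3, 6.7]
finger_gap: 11.9
grip_force: 98.2
```

```bash
python3 -m handwheel '[[-0.4,0,0,0,0,0,0],[-0.4,0,0,0,0,0,0],[-0.4,0,0,0,0,0,0],[-0.4,0,0,0.5,0,0,0],[-0.4,0,0,0,0,0,0],[-0.4,0,0,0,0,0,0],[-0.4,0,0,0,0,0,0]]' 
python3 -m handwheel '[[-1,0,0,0,0,0,0],[-1,0,0,0,0,0,0],[-1,0,0,0,0,0,0],[-1,0,0,0,0,0,0],[-1,0,0,0,0,0,0],[-1,0,0,0,0,0,0]]' 100
python3 - <<'E'
from h import *
p=snapshot("scene");u=proj(p,[[572,-214,15]])[0].astype(int)
cv2.imwrite("pics/pv1.png",cv2.resize(p["image"][u[1]-60:u[1]+45,u[0]-70:u[0]+70],None,fx=5,fy=5,interpolation=2)[...,::-1])
E
```

```text
time: 15.0
tool_pos: [571.4, -214.4, 21.9]
tcp_rot: [-180.0, -0.0, 74.5]
ft_force: [-0.8, 0.5, -0.2]
finger_gap: 25.6
grip_force: 0.0
time: 15.5
tool_pos: [571.7, -214.5, 22.4]
tcp_rot: [-180.0, -0.0, 74.5]
ft_force: [-2.1, 0.1, 2.1]
finger_gap: 12.8
grip_force: 98.9
```

View pics/pv1.png

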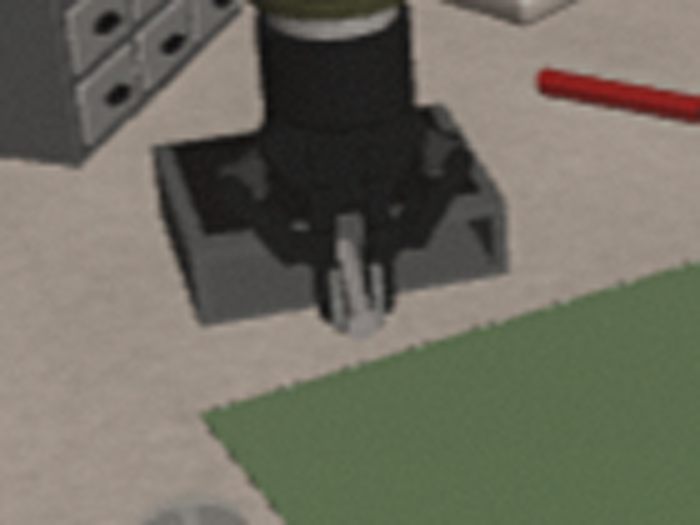

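The pads hold the butt squarely at the shelf mouth, in line with the axis. The gap reads about 12.8 again, the same as on the knife, so the reading is biased. I draw it out along its axis, about 2 mm up.

```bash
python3 -m handwheel '[[-1,0,0,-0.2,0,0,0],[-1,0.8,0,0,0,0,0],[-1,1.4,0,0,0,0,0],[-1,1.6,0,0,0,0,0],[-1,1.6,0,0,0,0,0],[-1,1.6,0,0,0,0,0],[-1,1.6,0,0,0,0,0]]'
python3 -m handwheel '[[-1,1.8,0,0,0,0,0],[-1,1.8,0,0,0,0,0],[-1,1.8,0,0,0,0,0],[-1,1.8,0,0,0,0,0],[-1,1.8,0,0,0,0,0],[-1,1.4,0,0,0,0,0],[-1,0,0,0,0,0,0],[-1,0,0,0,0,0,0]]'
python3 - <<'E'
from h import *
p=snapshot("scene");u=proj(p,[[612,-65,15]])[0].astype(int)
print([(np.round(d["location"],1).tolist(),round(d["conf"],2)) for d in place_of(p,"pinvice_mid")][:3])
cv2.imwrite("pics/pv2.png",cv2.resize(p["image"][u[1]-60:u[1]+45,u[0]-70:u[0]+70],None,fx=5,fy=5,interpolation=2)[...,::-1])
E
```

```text
time: 16.13
tool_pos: [595.0, -129.5, 24.2]
tcp_rot: [-180.0, -0.0, 74.5]
ft_force: [0.2, 0.4, -0.3]
finger_gap: 13.0
grip_force: 98.6
time: 16.8
tool_pos: [622.6, -30.1, 24.2]
tcp_rot: [-180.0, 0.0, 74.6]
ft_force: [-0.4, 0.5, -1.4]
finger_gap: 12.8
grip_force: 98.6
[([615.1, -66.3, 16.9], 0.66)]
```

View pics/pv2.png

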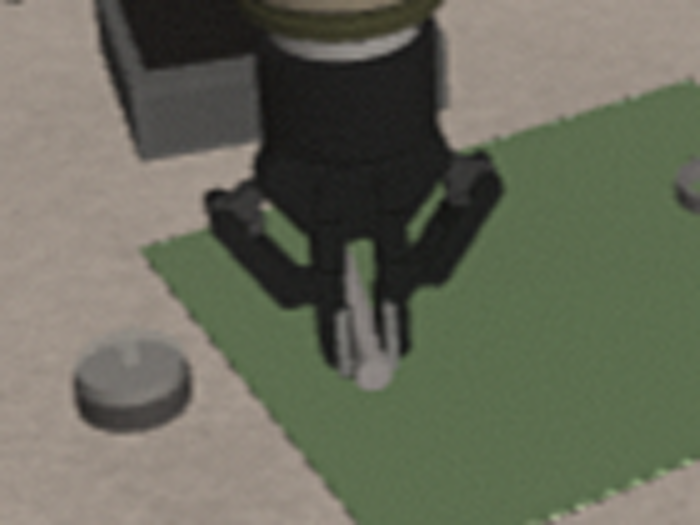

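The pin vice is out and level over the mat. I lower it until it touches.

```bash
python3 -m handwheel '[[-1,0,0,0.2,0,0,0],[-1,0,0,0.2,0,0,0],[-1,0,0,0,0,0,0],[-1,0,0,0,0,0,0]]'
python3 -m handwheel '[[-1,0,0,0.1,0,0,0],[-1,0,0,0,0,0,0]]'
```

```text
time: 17.23
tool_pos: [622.3, -32.0, 20.1]
tcp_rot: [-180.0, 0.0, 74.4]
ft_force: [0.5, -0.0, -1.6]
finger_gap: 13.3
grip_force: 98.6
time: 17.4
tool_pos: [622.5, -31.9, 19.7]
tcp_rot: [180.0, 0.0, 74.5]
ft_force: [-2.2, -1.5, 4.6]
finger_gap: 12.6
grip_force: 101.0
```

```bash
python3 -m handwheel '[[-0.3,0,0,0,0,0,0],[-0.3,0,0,0,0,0,0],[-0.3,0,0,0,0,0,0],[-0.3,0,0,0,0,0,0],[-0.3,0,0,-1,0,0,0],[-0.3,0,0,-3,0,0,0],[-0.3,0,0,-3,0,0,0],[-0.3,-3.6,0,0,0,0,0],[-0.3,0,0,0,0,0,0],[-0.3,0,0,0,0,0,0],[-0.3,0,0,0,0,0,0]]'
python3 - <<'E'
from h import *
for n in("top","scene"):
    p=snapshot(n); 
    print(n,[(np.round(d["location"],1).tolist(),round(d["conf"],2)) for d in place_of(p,"pinvice_mid")][:3])
    for d in trace(p,"pinvice_mid")[:3]:
        P=mask_xy(p,d["pixels"],10)
        if len(P)<10: continue
        c,a,lo,hi=axis(P);print(len(P),round(d["conf"],2),c.round(1),np.degrees(np.arctan2(a[1],a[0])).round(1),(c+a*lo).round(1),(c+a*hi).round(1))
    u=proj(p,[[612,-65,10]])[0].astype(int)
    cv2.imwrite(f"pics/l_{n}.png",cv2.resize(p["image"][u[1]-45:u[1]+45,u[0]-60:u[0]+60],(400,300),interpolation=2)[...,::-1])
cv2.imwrite("pics/l1.png",np.hstack([cv2.imread(f"pics/l_{n}.png") for n in("top","scene")]))
E
```

```text
time: 18.32
tool_pos: [612.9, -66.1, 89.7]
tcp_rot: [180.0, -0.0, 74.4]
ft_force: [-0.6, -0.6, 0.6]
finger_gap: 29.6
grip_force: 0.0
top [([617.1, -65.8, 10.3], 0.76)]
138 0.72 [613.1 -68.5] 75.1 [ 599.2 -120.6] [627.3 -14.8]
3213 0.41 [ 549.7 -310.8] 168.0 [ 641.8 -330.3] [ 458.7 -291.5]
scene [([719.5, -71.2, -3.5], 0.67)]
227 0.55 [614.6 -61.6] 75.0 [ 592.8 -143.1] [6.312e+02 2.000e-01]
```

View pics/l1.png

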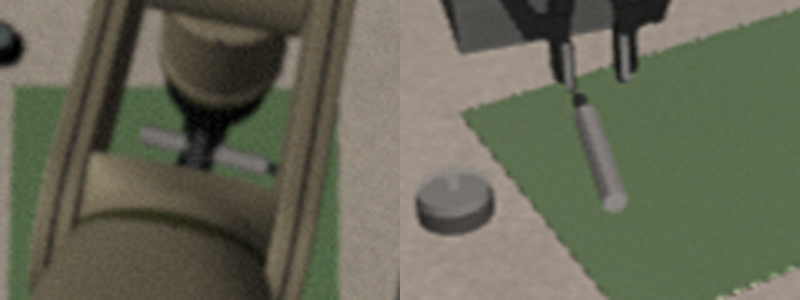

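The pin vice lies flat on the mat, butt towards (627,-15), with the fingers clear. I take it by the middle and lift.

```bash
python3 -m handwheel '[[-0.3,0,0.1,2.5,0,0,0],[-0.3,0,0,2.5,0,0,0],[-0.3,0,0,1.4,0,0,0],[-0.3,0,0,0.5,0,0,0],[-0.3,0,0,0,0,0,0],[-0.3,0,0,0,0,0,0]]'
python3 -m handwheel '[[-1,0,0,0,0,0,0],[-1,0,0,0,0,0,0],[-1,0,0,0,0,0,0],[-1,0,0,0,0,0,0],[-1,0,0,0,0,0,0],[-1,0,0,0,0,0,0]]' 100
python3 -m handwheel '[[-1,0,0,-2,0,0,0],[-1,0,0,-3,0,0,0],[-1,0,0,-3,0,0,0],[-1,0,0,0,0,0,0],[-1,0,0,0,0,0,0]]'
```

```text
time: 19.12
tool_pos: [613.8, -66.2, 20.3]
tcp_rot: [-180.0, 0.0, 74.5]
ft_force: [-0.9, 0.6, 0.1]
finger_gap: 30.1
grip_force: 0.0
time: 19.62
tool_pos: [614.4, -66.5, 21.0]
tcp_rot: [179.9, -0.0, 74.5]
ft_force: [-1.2, 1.4, 5.4]
finger_gap: 12.9
grip_force: 98.6
time: 20.03
tool_pos: [615.6, -66.8, 102.8]
tcp_rot: [179.7, -0.0, 74.5]
ft_force: [0.6, -0.1, -1.3]
finger_gap: 12.6
grip_force: 98.1
```

```bash
python3 -m handwheel '[[-1,0,0,0,0,0,0.1185],[-1,0,0,0,0,0,0.1185],[-1,0,0,0,0,0,0.1185],[-1,0,0,0,0,0,0.1185],[-1,0,0,0,0,0,0.1185],[-1,0,0,0,0,0,0.1185],[-1,0,0,0,0,0,0.1185],[-1,0,0,0,0,0,0.1185],[-1,0,0,0,0,0,0.1185],[-1,0,0,0,0,0,0.1185],[-1,0,0,0,0,0,0.1185],[-1,0,0,0,0,0,0.1185]]'
python3 -m handwheel '[[-1,-1.06,-3.15,0,0,0,0],[-1,-1.06,-3.15,0,0,0,0],[-1,-1.06,-3.15,0,0,0,0],[-1,-1.06,-3.15,0,0,0,0],[-1,-1.06,-3.15,0,0,0,0],[-1,-1.06,-3.15,0,0,0,0],[-1,-1.06,-3.15,0,0,0,0],[-1,-1.06,-3.15,0,0,0,0],[-1,-1.06,-3.15,0,0,0,0],[-1,-1.06,-3.15,0,0,0,0],[-1,0,0,0,0,0,0],[-1,0,0,0,0,0,0]]'
python3 -m handwheel '[[-1,0,0,0,0,0,0],[-1,0,0,0,0,0,0],[-1,0,0,0,0,0,0]]'
python3 - <<'E'
from h import *
s=sense();print(s["tool_pos"],s["tcp_rot"])
for i in range(2):
  for n in("top","scene"):
    p=snapshot(n); 
    print(n,[(q,np.round(d["location"],1).tolist(),round(d["conf"],2)) for q in("pinvice_mid","caseknife_mid","place0") for d in place_of(p,q)[:3] if d["location"][1]>200])
for d in trace(p,"pinvice_mid")[:3]:
        P=mask_xy(p,d["pixels"],91)
        if len(P)<10: continue
        c,a,lo,hi=axis(P);print(len(P),round(d["conf"],2),c.round(1),np.degrees(np.arctan2(a[1],a[0])).round(1),(c+a*lo).round(1),(c+a*hi).round(1))
E
```

```text
time: 21.03
tool_pos: [612.5, -66.2, 98.0]
tcp_rot: [-180.0, 0.2, -7.3]
ft_force: [0.3, -0.2, -0.1]
finger_gap: 12.7
grip_force: 98.0
time: 22.03
tool_pos: [545.3, 260.4, 98.3]
tcp_rot: [179.9, 0.1, -6.8]
ft_force: [-0.9, 0.4, -0.9]
finger_gap: 12.7
grip_force: 98.2
time: 22.28
tool_pos: [547.2, 257.8, 99.7]
tcp_rot: [180.0, 0.0, -7.1]
ft_force: [-0.3, 0.2, -0.5]
finger_gap: 12.3
grip_force: 98.2
[547.16569349 257.75455603  99.72246521] [ 1.79963081e+02  4.09743906e-02 -7.09788419e+00]
top [('pinvice_mid', [558.3, 351.4, 32.6], 0.7), ('caseknife_mid', [556.8, 345.4, 32.7], 0.6), ('place0', [541.6, 262.0, 35.8], 0.92), ('place0', [557.3, 351.8, 34.8], 0.77)]
scene [('pinvice_mid', [549.7, 257.1, 90.0], 0.9), ('caseknife_mid', [558.5, 352.0, 33.5], 0.61), ('place0', [550.7, 255.3, 33.5], 0.71), ('place0', [557.8, 346.2, 34.4], 0.59)]
top [('caseknife_mid', [559.4, 349.2, 33.9], 0.59), ('place0', [543.3, 259.9, 31.4], 0.84), ('place0', [559.1, 346.0, 35.7], 0.58)]
scene [('pinvice_mid', [550.9, 257.3, 88.8], 0.88), ('caseknife_mid', [558.6, 349.1, 35.6], 0.7), ('place0', [555.4, 344.7, 33.6], 0.66), ('place0', [546.4, 257.1, 33.2], 0.6)]
497 0.85 [547.8 263.7] -7.3 [466.2 274.3] [607.7 256. ]
```

```bash
python3 -m handwheel '[[-1,-0.2,-0.08,2,0,0,0],[-1,0,0,1.2,0,0,0],[-1,0,0,0.4,0,0,0],[-1,0,0,0.3,0,0,0],[-1,0,0,0,0,0,0]]'
python3 -m handwheel '[[-1,0,0,0.3,0,0,0],[-1,0,0,0.3,0,0,0],[-1,0,0,0.2,0,0,0],[-1,0,0,0,0,0,0]]'
python3 -m handwheel '[[-1,0,0,0.2,0,0,0],[-1,0,0,0.2,0,0,0],[-1,0,0,0,0,0,0]]'
```

```text
time: 23.55
tool_pos: [544.6, 260.0, 60.4]
tcp_rot: [180.0, 0.1, -7.0]
ft_force: [0.4, -0.4, -0.3]
finger_gap: 13.0
grip_force: 98.2
time: 23.88
tool_pos: [545.3, 260.2, 53.3]
tcp_rot: [-180.0, -0.0, -7.0]
ft_force: [-0.5, 0.6, 0.9]
finger_gap: 12.3
grip_force: 99.2
time: 24.13
tool_pos: [544.9, 260.2, 48.9]
tcp_rot: [180.0, 0.0, -7.0]
ft_force: [-0.4, 0.3, -0.5]
finger_gap: 12.7
grip_force: 99.3
```

```bash
python3 -m handwheel '[[-1,0,0,0.2,0,0,0],[-1,0,0,0.1,0,0,0],[-1,0,0,0,0,0,0]]'
python3 -m handwheel '[[-1,0,0,0.1,0,0,0],[-1,0,0,0.1,0,0,0],[-1,0,0,0,0,0,0]]'
python3 -m handwheel '[[-1,0,0,0.1,0,0,0],[-1,0,0,0.1,0,0,0],[-1,0,0,0,0,0,0]]'
```

```text
time: 24.38
tool_pos: [544.4, 260.0, 45.2]
tcp_rot: [180.0, 0.1, -7.0]
ft_force: [0.2, 1.1, -3.9]
finger_gap: 12.7
grip_force: 99.9
time: 24.63
tool_pos: [545.8, 260.3, 45.0]
tcp_rot: [-180.0, -0.1, -7.0]
ft_force: [-0.3, -0.7, 3.0]
finger_gap: 12.5
grip_force: 101.3
time: 24.88
tool_pos: [547.3, 260.6, 44.9]
tcp_rot: [-179.9, -0.2, -7.0]
ft_force: [-0.6, -2.9, 12.2]
finger_gap: 12.9
grip_force: 102.8
```

```bash
python3 -m handwheel '[[-1,0,0,0.1,0,0,0],[-1,0,0,0.1,0,0,0],[-1,0,0,0.1,0,0,0],[-1,0,0,0,0,0,0]]'
python3 -m handwheel '[[-1,0,0,-0.7,0,0,0],[-0.2,0,0,0,0,0,0],[-0.2,0,0,0,0,0,0],[-0.2,0,0,0,0,0,0],[-0.2,0,0,0,0,0,0],[-0.2,0,0,-1,0,0,0],[-0.2,0,0,-3,0,0,0],[-0.2,0,0,-4,0,0,0],[-0.2,0,0,-4,0,0,0],[-0.2,0,4,0,0,0,0],[-0.2,0,4,0,0,0,0],[-0.2,0,4,0,0,0,0]]'
python3 -m handwheel '[[-0.2,0,4,0,0,0,0],[-0.2,0,4,0,0,0,0],[-0.2,0,4,0,0,0,0],[-0.2,0,4,0,0,0,0],[-0.2,0,4,0,0,0,0],[-0.2,0,4,0,0,0,0],[-0.2,0,0,0,0,0,0],[-0.2,0,0,0,0,0,0]]'
python3 - <<'E'
from h import *
for i in range(2):
  for n in("top","scene"):
    p=snapshot(n); 
    print(n,[(q,np.round(d["location"],1).tolist(),round(d["conf"],2)) for q in("pinvice_mid","caseknife_mid") for d in place_of(p,q)[:4] if d["location"][1]>200])
    for q in("pinvice_mid","caseknife_mid"):
      for d in trace(p,q)[:3]:
        P=mask_xy(p,d["pixels"],34)
        if len(P)<10 or P[:,1].mean()<200: continue
        c,a,lo,hi=axis(P);print("  ",q,len(P),round(d["conf"],2),c.round(1),np.degrees(np.arctan2(a[1],a[0])).round(1),(c+a*lo).round(1),(c+a*hi).round(1))
E
```

```text
time: 25.22
tool_pos: [548.6, 261.0, 44.7]
tcp_rot: [-179.9, -0.4, -7.0]
ft_force: [-6.2, -5.6, 30.0]
finger_gap: 12.8
grip_force: 104.0
time: 26.22
tool_pos: [530.8, 140.5, 168.1]
tcp_rot: [-180.0, -0.2, -6.9]
ft_force: [0.4, -0.6, -0.4]
finger_gap: 34.3
grip_force: 0.0
time: 26.88
tool_pos: [501.0, -99.2, 166.8]
tcp_rot: [180.0, -0.0, -7.3]
ft_force: [-0.1, 1.1, -0.1]
finger_gap: 33.9
grip_force: 0.0
top [('caseknife_mid', [559.0, 349.0, 30.5], 0.58), ('caseknife_mid', [556.9, 346.9, 36.7], 0.2)]
   pinvice_mid 257 0.69 [536.9 262.5] 172.8 [605.4 253.9] [469.1 271.1]
   caseknife_mid 291 0.57 [572.6 347.3] 172.7 [647.4 337.7] [502.8 356.3]
scene [('pinvice_mid', [550.6, 259.7, 38.5], 0.87), ('caseknife_mid', [558.8, 349.8, 33.8], 0.76)]
   pinvice_mid 560 0.77 [539.4 258.7] -6.6 [460.1 268. ] [604.6 251.1]
   caseknife_mid 729 0.95 [570.6 348.2] -6.3 [497.8 356.2] [647.7 339.8]
   caseknife_mid 457 0.66 [318.2 216. ] 137.1 [364.  173.4] [264.5 266. ]
top [('pinvice_mid', [547.9, 257.7, 38.5], 0.64), ('caseknife_mid', [557.7, 349.0, 30.4], 0.85)]
   pinvice_mid 278 0.57 [537.6 262.3] 173.3 [605.1 254.3] [469.4 270.3]
   caseknife_mid 331 0.75 [573.2 347.3] 172.6 [647.4 337.8] [500.9 356.7]
scene [('pinvice_mid', [547.3, 256.5, 41.3], 0.85), ('caseknife_mid', [559.9, 353.0, 34.9], 0.57)]
   pinvice_mid 455 0.85 [542.  258.6] -6.8 [463.7 268. ] [603.4 251.3]
   caseknife_mid 705 0.78 [573.1 348.1] -6.5 [498.  356.7] [648.1 339.6]
   caseknife_mid 452 0.57 [317.  217.1] 136.7 [363.8 173. ] [264.8 266.3]
```

```bash
python3 - <<'E'
from h import *
from scipy.ndimage import map_coordinates
c0=np.array([553.4,303.8]);a=np.radians(-7);ex=np.array([np.cos(a),np.sin(a)]);ey=np.array([-np.sin(a),np.cos(a)])
ys=np.arange(-22,22,.5)
for n in("top","scene"):
    acc={}
    for k in range(4):
        p=snapshot(n);g=p["image"].astype(float).mean(2)
        for nm,y0 in(("pin",-45),("knife",45)):
            for seg in((-28,-14),(-7,7),(14,28)):
                xs=np.arange(seg[0],seg[1]+1,2)
                pr=0
                for x in xs:
                    P=c0+x*ex+(y0+ys)[:,None]*ey; uv=proj(p,np.c_[P,np.full(len(P),34.)])
                    pr=pr+map_coordinates(g,[uv[:,1],uv[:,0]],order=1)
                acc[nm,seg]=acc.get((nm,seg),0)+pr/len(xs)/4
    for k,v in acc.items():
        w=v-np.percentile(v,20); w[w<.35*w.max()]=0; e=ys[w>0]
        h=w>.5*w.max(); print(n,k,"cent",round((w*ys).sum()/w.sum(),2),"halfmax",ys[h].min(),ys[h].max(),"peak",round(v.max()))
E
```

```text
top ('pin', (-28, -14)) cent 4.4 halfmax -2.0 11.0 peak 121
top ('pin', (-7, 7)) cent 4.4 halfmax -2.0 11.0 peak 118
top ('pin', (14, 28)) cent 4.77 halfmax -1.5 11.5 peak 119
top ('knife', (-28, -14)) cent 2.54 halfmax -4.5 9.5 peak 112
top ('knife', (-7, 7)) cent 2.56 halfmax -4.5 9.5 peak 115
top ('knife', (14, 28)) cent 2.72 halfmax -4.0 9.5 peak 116
scene ('pin', (-28, -14)) cent -0.71 halfmax -9.5 8.5 peak 177
scene ('pin', (-7, 7)) cent -0.99 halfmax -11.0 9.0 peak 175
scene ('pin', (14, 28)) cent -1.11 halfmax -11.0 8.5 peak 175
scene ('knife', (-28, -14)) cent 2.88 halfmax -4.5 10.5 peak 164
scene ('knife', (-7, 7)) cent 2.14 halfmax -7.0 11.0 peak 166
scene ('knife', (14, 28)) cent 1.97 halfmax -7.0 11.0 peak 168
```

The pin vice measures about 3 mm higher than the knife in the images, so it may not be fully home. I'll probe it, and push if needed, with the shut fingertips on the middle of its grip.

```bash
python3 -m handwheel '[[-1,0,-4,0,0,0,0],[-1,0,-4,0,0,0,0],[-1,0,-4,0,0,0,0],[-1,0,-4,0,0,0,0],[-1,0,-4,0,0,0,0],[-1,0,-4,0,0,0,0],[-1,0,-4,0,0,0,0],[-1,0,-4,0,0,0,0],[-1,0.3,-4,0,0,0,0],[-1,0,0,0,0,0,0],[-1,0,0,0,0,0,0],[-1,0,0,0,0,0,0]]' 60
python3 -m handwheel '[[-1,0,0,3,0,0,0],[-1,0,0,3,0,0,0],[-1,0,0,3,0,0,0],[-1,0,0,0.4,0,0,0],[-1,0,0,0,0,0,0],[-1,0,0,0,0,0,0]]'
```

```text
time: 29.28
tool_pos: [547.9, 259.8, 165.9]
tcp_rot: [180.0, 0.0, -6.9]
ft_force: [0.2, -0.1, 0.0]
finger_gap: 0.3
grip_force: 0.0
time: 29.78
tool_pos: [548.8, 259.1, 73.6]
tcp_rot: [-180.0, -0.0, -7.1]
ft_force: [0.3, 0.8, -0.0]
finger_gap: -0.1
grip_force: 0.0
```

```bash
python3 -m handwheel '[[-1,0,0,0.5,0,0,0],[-1,0,0,0.3,0,0,0],[-1,0,0,0,0,0,0],[-1,0,0,0,0,0,0]]'
for i in 1 ; do python3 -m handwheel '[[-1,0,0,0.1,0,0,0],[-1,0,0,0,0,0,0]]'; python3 -m handwheel '[[-1,0,0,0.1,0,0,0],[-1,0,0,0,0,0,0]]'; python3 -m handwheel '[[-1,0,0,0.1,0,0,0],[-1,0,0,0,0,0,0]]'; done
```

```text
time: 30.12
tool_pos: [548.5, 259.9, 65.0]
tcp_rot: [-180.0, -0.0, -7.0]
ft_force: [-0.3, -0.9, -0.8]
finger_gap: -0.4
grip_force: 0.0
time: 30.28
tool_pos: [548.3, 259.9, 63.5]
tcp_rot: [-180.0, -0.0, -7.0]
ft_force: [-0.6, 0.5, -0.5]
finger_gap: -0.1
grip_force: 0.0
time: 30.45
tool_pos: [548.4, 260.0, 62.5]
tcp_rot: [-180.0, -0.0, -7.0]
ft_force: [0.1, 0.2, 2.1]
finger_gap: -0.2
grip_force: 0.8
time: 30.62
tool_pos: [548.0, 259.8, 61.0]
tcp_rot: [180.0, 0.0, -7.0]
ft_force: [-0.5, 0.2, 0.4]
finger_gap: 0.1
grip_force: 0.0
```

```bash
python3 -m handwheel '[[-1,0,0,0.1,0,0,0],[-1,0,0,0,0,0,0]]'; python3 -m handwheel '[[-1,0,0,0.1,0,0,0],[-1,0,0,0,0,0,0]]'; python3 -m handwheel '[[-1,0,0,0.1,0,0,0],[-1,0,0,0,0,0,0]]'; python3 -m handwheel '[[-1,0,0,0.1,0,0,0],[-1,0,0,0,0,0,0]]'
```

```text
time: 30.78
tool_pos: [547.9, 259.7, 59.9]
tcp_rot: [180.0, 0.0, -7.0]
ft_force: [-0.9, -0.0, 0.7]
finger_gap: 0.1
grip_force: 0.0
time: 30.95
tool_pos: [548.1, 259.8, 59.2]
tcp_rot: [180.0, 0.0, -7.0]
ft_force: [0.7, 0.4, 1.3]
finger_gap: 0.2
grip_force: 0.0
time: 31.12
tool_pos: [548.2, 259.9, 59.0]
tcp_rot: [-180.0, -0.0, -7.0]
ft_force: [-2.2, -0.6, 6.9]
finger_gap: -0.1
grip_force: 3.2
time: 31.28
tool_pos: [548.3, 260.1, 58.9]
tcp_rot: [-180.0, -0.0, -7.0]
ft_force: [-7.1, -1.1, 13.5]
finger_gap: -0.2
grip_force: 6.7
```

Contact comes at TCP 59.0, so the top of the grip is at 42 mm and its mid-line at 34.0 mm. It resists rigidly, so it is fully home and the image offset was only shading. I retreat and hand in.

```bash
python3 -m handwheel '[[-1,0,0,-1,0,0,0],[-1,0,0,-3,0,0,0],[-1,0,0,-4,0,0,0],[-1,0,0,-4,0,0,0],[-1,0,4,0,0,0,0],[-1,0,4,0,0,0,0],[-1,0,4,0,0,0,0],[-1,0,4,0,0,0,0],[-1,0,0,0,0,0,0],[-1,0,0,0,0,0,0],[-1,0,0,0,0,0,0],[-1,0,0,0,0,0,0]]'
python3 - <<'E'
from h import *
for n in("top","scene"):
    p=snapshot(n); print(n,[(q,np.round(d["location"],1).tolist()) for q in("pinvice_mid","caseknife_mid") for d in place_of(p,q)[:4] if d["location"][1]>200])
print(hand_in())
E
```

```text
time: 32.28
tool_pos: [528.8, 101.9, 177.5]
tcp_rot: [-180.0, -0.0, -7.0]
ft_force: [-0.5, -0.2, 0.1]
finger_gap: 0.2
grip_force: 0.0
top [('caseknife_mid', [558.3, 352.4, 32.3])]
scene [('pinvice_mid', [547.9, 255.6, 34.4]), ('caseknife_mid', [557.5, 350.0, 34.4])]
the job is handed in; nothing more can be done
None
```

Both tools are clipped in the rack and the job is handed in at about 32 s: the case knife is in place1 and the pin vice in place0, laid down and let go on the mat first, but the judge returned no verdict, so I can't confirm a pass.

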